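Make room in a foam shipping box and pack the reagent bottle

ROBOT

A 6-joint arm with a two-finger parallel gripper is mounted at the origin on the work surface. World frame = base frame: x ahead of the robot, y to its left, z up, the work surface at z = 0. Lengths are in m, angles in degrees, forces in N, time in s.
With the tool pointing down it reaches from about 0.375 to 0.9 m from the base axis. Payload 3.1 kg.
Tool frame: the origin (TCP) lies midway between the tips of the shut fingers; the grasp point (between the pads) lies 19 mm behind it; z points along the fingers, y is the line along which they close (so a half turn about z gives the same grasp; the last joint's range is limited). The gripper opens to 87 mm and grips with 3 to 60 N. Pads are 19 mm wide; open, the fingers measure 117 mm over their backs; the gripper's body (75 mm by 190 mm) begins 51 mm behind the grasp point.
Start: joints at [-79.842, 30.224, 82.088, -0, 67.689, -10.227], TCP at [0.218, -0.586, 0.223] pointing down, gripper open.
Joint ranges: [-176.69, 176.69], [-43.24, 126.21], [12.49, 139.97], [-82, 262], [0, 151.66], [-163.58, 163.58]. Speed limits (degrees/s): [159.86, 159.86, 180, 180, 180, 180].

INTERFACE

Orientations are given as a 3x3 rotation matrix whose columns are the frame's x, y, z axes.
In Python, from rig import bot, imaging, hand_in gives the robot as it stands (bot), with the cameras (imaging) and the job as plain functions.
- The arm moves only by the shell command python3 steer.py 'ROWS'. ROWS is a JSON list of rows, 1 to 20 of them, each an object with the fields tx, ty, tz (the shift in m), drx, dry, drz (a rotation vector in degrees), jaw (the opening from 0.0 (shut) to 1.0 (fully open)); a field left out counts as zero (the opening has to be given); each row is the pose to reach, as a shift and turn from the pose commanded when the command began, along the tool's axes at that moment; what a row does not reach only later rows make up. A row lasts 1/10 s, in which the tool goes at most 0.05 m and 8.59 degrees, less where a joint would pass 70% of its speed; a pose out of reach is approached as far as the arm can. The fingers move at their own pace and stop on an object; the grip force is fixed at half the most. Time passes only in rows, so rows that do not move let the fingers close. It prints the time, the measured TCP pose, the force, the opening and the grip force at its end. Input that does not fit is refused with a message, and nothing moves.
- bot.read_state(): the state, without advancing time (a new reading comes with each control period).
- imaging.capture(name): name is "scene" or "top" or "wrist"; returns a dict with "color" (384x512x3 uint8, red, green, blue), "K" (3x3 intrinsics, pixels), "view" (4x4, takes a point from world to camera coordinates); the wrist camera has in their place "mount" (4x4, takes a point from camera to tool coordinates, whose origin is the TCP and whose axes are the flange's). Camera axes: x right, y up, looking along -z (the intrinsics and any distortion apply to the point x, -y, -z); pixel columns grow to the right and rows downward; lengths in m; the calibration is good to about 2 mm. A picture is of the moment at which its call begins: read the wrist's pose just before it. There is no depth.
- hand_in(): hands the job in; it is judged then, once.
The state is a dict: "time_s": time; "joint_positions": joint angles; "qvel": joint speeds; "tau": joint torques, N m; "position": TCP position; "tcp_rot": TCP orientation; "force": force on the tool from outside, world axes, zero at the start; "moment": the same for the moment, N m; "opening": opening from 0.0 (shut) to 1.0 (fully open); "grasp_force": force on a finger pad.
Only numpy, scipy, OpenCV 4.12 (cv2) and the standard library are available. Lean on these libraries where they do the work, as an engineer would, in place of code of your own. Each camera call takes 0.05 s, during which the arm holds its last target. There are 200 camera calls.

TASK

The foam shipping box has to take the brown bottle with the blue cap as well, but the tip box and the green carton in it stand too far in from the ends. First slide those two apart, each hard up against its own end of the box, without lifting or tipping them; then lower the bottle gently, without dropping it, into the space between them so that it stands upright on the box floor. Leave the red-capped jar, the grey beaker and the timer where they are.

Things in the scene. Friction and masses are not known exactly. Their poses are not given: they have to be found in the camera images.
- shipper: White open-topped foam box, fixed to the bench: outside 162 (x) by 270 (y) by 80 mm high, walls and floor 18 mm thick, so inside 126 by 234 mm and 62 mm deep. Origin: centre of the underside, on the bench. Its own y axis runs along its length, z up; it may be turned up to 0.3 rad on the bench.
- shipper_in (a point): Centre of the box's inner floor, 18 mm above the bench; axes as the box's. The inner end faces lie at y = +117 and -117 mm, the inner long sides at x = +63 and -63 mm.
- tipbox: Closed pipette-tip box, orange below, yellow lid, 118 (x) by 84 (y) by 72 mm high, about 0.2 kg, standing loose on the foam box's floor with its 84 mm width along the foam box's length. It may be near either end (the carton near the other); its top is 10 mm above the foam box's rim. Origin: centre of the underside. Slides upright if pushed at half height or lower.
- carton: Rigid green carton, white label on top, 118 (x) by 70 (y) by 64 mm high, about 0.18 kg, standing loose on the foam box's floor at the other end, 70 mm width along the foam box's length. The gap between it and the tip box is 37 to 57 mm at first, 80 mm with both home. Origin: centre of the underside. Slides upright if pushed at half height or lower.
- bottle: Brown (amber) round reagent bottle with a paper label and a blue screw cap, upright on the bench: body 72 mm diameter up to 94 mm, shoulder above that, 140 mm high in all, 0.3 to 0.5 kg. It stands in any one of three places on the bench to the right of the box (-y), the jar and the beaker in the other two. Origin: centre of the underside, z up.
- bottle_cap (a point): Middle of the bottle's blue cap, 125 mm above the bottle's underside; the cap is a cylinder of 42 mm diameter and 30 mm height (110 to 140 mm above the underside), the place to grip from above.
- jar: Bystander: short jar with a red cap, 64 mm diameter, 85 mm high. Origin: centre of the underside.
- beaker: Bystander: grey open cup, 68 mm diameter at the rim, 95 mm high. Origin: centre of the underside.
- timer: Bystander: flat white bench timer, 70 by 62 by 18 mm, lying beyond the bottles. Origin: centre of the underside.

How it is judged:
By the outcome, as a careful person would: the job done as asked, in the order asked, and still so for the second after the job is handed in, with the robot touching nothing.
It also fails if it takes over 64 s, if anything falls off the work surface, if the arm or the gripper's body presses on something with over 40 N, if the wrist force passes 120 N, or if a joint passes its speed limit or range.

## Working session

There is one attempt and no reset: what is moved stays moved. The work goes in short steps, Python scripts to look and compute and a shell command to move; the robot and the scene stay as the last step left them, time stands still between calls to the robot, and variables do not carry over. Pictures are saved under pics/ and viewed, at most 10 in all, crops included, and the job is handed in when it is done.

```bash
ls; mkdir -p pics
python3 - <<'E'
from rig import bot, imaging, hand_in
import cv2,numpy as np
s=bot.read_state();print({k:np.round(v,3).tolist() for k,v in s.items()})
for n in("scene","top"):
    c=imaging.capture(n);cv2.imwrite(f"pics/{n}0.png",c["color"][:,:,::-1]);print(n,c.keys(),c["K"],np.round(c["view"],4).tolist(),{k:v for k,v in c.items() if k not in("color","K","view")})
    np.savez(f"{n}0.npz",color=c["color"],K=c["K"],view=c["view"])
a=cv2.imread("pics/scene0.png");b=cv2.imread("pics/top0.png")
E
```

```text
pics
rig.py
steer.py
{'time_s': 0.0, 'joint_positions': [-79.84, 30.277, 82.157, 0.001, 67.688, -10.226], 'qvel': [0.042, -0.088, 0.1, 0.104, -0.033, 0.15], 'tau': [-0.002, -44.005, -17.66, 0.063, 0.058, -0.0], 'position': [0.218, -0.585, 0.222], 'tcp_rot': [[0.937, 0.348, -0.0], [0.348, -0.937, 0.002], [0.0, -0.002, -1.0]], 'force': [0.614, 0.004, 0.063], 'moment': [-0.006, 0.01, 0.05], 'grasp_force': 0.0, 'opening': 1.0}
scene dict_keys(['color', 'K', 'view']) [[356.76170424   0.         259.03040804]
 [  0.         356.76170424 193.48774947]
 [  0.           0.           1.        ]] [[-0.5992, 0.8005, -0.0115, 0.4079], [-0.6565, -0.483, 0.5794, 0.297], [0.4582, 0.3548, 0.815, -1.2476], [0.0, 0.0, 0.0, 1.0]] {}
top dict_keys(['color', 'K', 'view']) [[401.8098368    0.         258.14293532]
 [  0.         401.8098368  188.38281562]
 [  0.           0.           1.        ]] [[-0.0284, -0.9996, 0.0034, -0.0653], [0.977, -0.027, 0.2115, -0.6295], [-0.2113, 0.0093, 0.9774, -0.7741], [0.0, 0.0, 0.0, 1.0]] {}
```

View pics/top0.png

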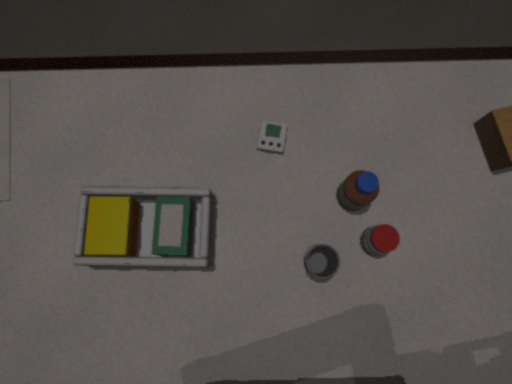

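View pics/scene0.png

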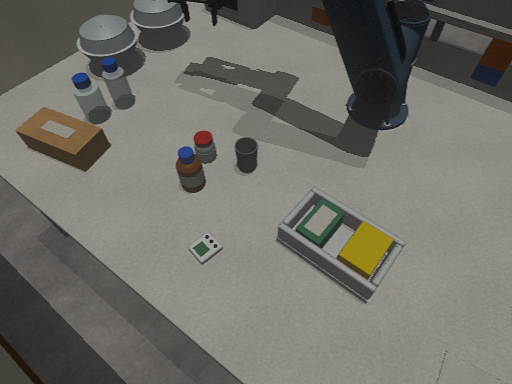

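The top view shows the box at cols 75–210, rows 187–268. The yellow tip box is at its left (+y) end, about (110,226), and the green carton at (172,226). The blue cap is at (367,182), the jar at (385,238), the beaker at (321,262) and the timer at (273,137). The scene view shows the same layout, with the cap at (187,155).

```bash
cat > h.py <<'E'
import cv2,numpy as np
F=np.diag([1,-1,-1,1.])
def cam_world(c,state=None):
    """4x4 camera->world, camera axes x right,y up"""
    if "view" in c: return np.linalg.inv(c["view"])
    T=np.eye(4);T[:3,:3]=state["tcp_rot"];T[:3,3]=state["position"];return T@c["mount"]
def ray(c,px,st=None):
    M=cam_world(c,st)@F;d=M[:3,:3]@np.linalg.inv(c["K"])@np.array([px[0],px[1],1.]);return M[:3,3],d/np.linalg.norm(d)
def onz(c,px,z,st=None):
    o,d=ray(c,px,st);return o+d*(z-o[2])/d[2]
def tri(r1,r2):
    A=sum(np.eye(3)-np.outer(d,d) for o,d in(r1,r2));b=sum((np.eye(3)-np.outer(d,d))@o for o,d in(r1,r2))
    p=np.linalg.solve(A,b);return p,[np.linalg.norm(np.cross(p-o,d)) for o,d in(r1,r2)]
HSV=dict(yellow=((22,120,80),(35,255,255)),green=((65,80,30),(95,255,255)),blue=((105,150,50),(130,255,255)))
def blob(c,name,roi=None):
    h=cv2.cvtColor(c["color"],cv2.COLOR_RGB2HSV);m=cv2.inRange(h,*HSV[name])
    if roi: 
        k=np.zeros_like(m);k[roi[1]:roi[3],roi[0]:roi[2]]=255;m&=k
    m=cv2.morphologyEx(m,cv2.MORPH_CLOSE,np.ones((3,3)))
    cs=cv2.findContours(m,cv2.RETR_EXTERNAL,cv2.CHAIN_APPROX_NONE)[0];return max(cs,key=cv2.contourArea)
def cen(k): return np.array(cv2.minAreaRect(k)[0])
E
python3 - <<'E'
from h import *
t=dict(np.load("top0.npz"));s=dict(np.load("scene0.npz"))
for n,rt,rs in(("blue",(340,150,400,220),(170,140,200,170)),("yellow",None,(330,210,410,280)),("green",(140,180,200,270),(290,190,350,245))):
    a,b=blob(t,n,rt),blob(s,n,rs)
    print(n,cv2.minAreaRect(a),cv2.minAreaRect(b),*[np.round(x,4) for x in tri(ray(t,cen(a)),ray(s,cen(b)))])
for p in((78,189),(210,189),(75,267),(209,267)): print(p,onz(t,p,.08).round(3))
s_=[(n,onz(t,p,z).round(3)) for n,p,z in(("cap",(367,182),.14),("jar",(385,238),.085),("beak",(321,257),.095),("timer",(273,137),.018))];print(s_)
E
```

```text
blue ((367.2500305175781, 181.75003051757812), (19.798988342285156, 17.677669525146484), 45.0) ((184.89999389648438, 151.80001831054688), (10.28591251373291, 13.416407585144043), 63.43495178222656) [ 0.6192 -0.2922  0.1381] [0.0002 0.0002]
yellow ((106.6941146850586, 225.47645568847656), (41.4928092956543, 60.206756591796875), 4.39870548248291) ((365.84613037109375, 246.7307586669922), (37.71961212158203, 43.54396057128906), 33.690067291259766) [0.5557 0.2231 0.0856] [0.0002 0.0002]
green ((171.64471435546875, 225.2812042236328), (34.773948669433594, 58.571224212646484), 3.7313973903656006) ((320.34423828125, 220.28688049316406), (27.527929306030273, 43.276466369628906), 39.80556869506836) [0.5528 0.096  0.0775] [0.0016 0.0016]
(78, 189) [0.634 0.288 0.08 ]
(210, 189) [0.626 0.016 0.08 ]
(75, 267) [0.476 0.283 0.08 ]
(209, 267) [0.468 0.019 0.08 ]
[('cap', array([ 0.618, -0.291,  0.14 ])), ('jar', array([ 0.515, -0.333,  0.085])), ('beak', array([ 0.481, -0.201,  0.095])), ('timer', array([ 0.757, -0.121,  0.018]))]
```

```bash
python3 steer.py '[{"tx": 0.05,"ty": -0.05,"tz": -0.05,"drz": -10,"jaw": 0},{"tx": 0.1,"ty": -0.1,"tz": -0.13,"drz": -20,"jaw": 0},{"tx": 0.57,"ty": -0.576,"tz": -0.13,"drz": -69,"jaw": 0},{"tx": 0.57,"ty": -0.576,"tz": -0.13,"drz": -69,"jaw": 0},{"tx": 0.57,"ty": -0.576,"tz": -0.13,"drz": -69,"jaw": 0},{"tx": 0.57,"ty": -0.576,"tz": -0.13,"drz": -69,"jaw": 0},{"tx": 0.57,"ty": -0.576,"tz": -0.13,"drz": -69,"jaw": 0},{"tx": 0.57,"ty": -0.576,"tz": -0.13,"drz": -69,"jaw": 0},{"tx": 0.57,"ty": -0.576,"tz": -0.13,"drz": -69,"jaw": 0},{"tx": 0.57,"ty": -0.576,"tz": -0.13,"drz": -69,"jaw": 0},{"tx": 0.57,"ty": -0.576,"tz": -0.13,"drz": -69,"jaw": 0},{"tx": 0.57,"ty": -0.576,"tz": -0.13,"drz": -69,"jaw": 0},{"tx": 0.57,"ty": -0.576,"tz": -0.13,"drz": -69,"jaw": 0},{"tx": 0.57,"ty": -0.576,"tz": -0.13,"drz": -69,"jaw": 0},{"tx": 0.57,"ty": -0.576,"tz": -0.13,"drz": -69,"jaw": 0},{"tx": 0.57,"ty": -0.576,"tz": -0.13,"drz": -69,"jaw": 0},{"tx": 0.57,"ty": -0.576,"tz": -0.13,"drz": -69,"jaw": 0},{"tx": 0.57,"ty": -0.576,"tz": -0.13,"drz": -69,"jaw": 0},{"tx": 0.57,"ty": -0.576,"tz": -0.13,"drz": -69,"jaw": 0}]'
cat > snap.py <<'E'
import sys,cv2,numpy as np
from rig import bot, imaging, hand_in
st=bot.read_state();c=imaging.capture("wrist")
np.savez(sys.argv[1]+".npz",**{k:c[k] for k in("color","K","mount")},position=st["position"],tcp_rot=st["tcp_rot"])
cv2.imwrite(f"pics/{sys.argv[1]}.png",c["color"][:,:,::-1]);print(np.round(c["mount"],3).tolist(),c["K"][0],np.round(st["position"],4),np.round(st["tcp_rot"],3).tolist())
E
python3 snap.py w1
```

```text
time_s: 2.0
position: [0.5509, 0.1532, 0.3517]
tcp_rot: [[0.009, 1.0, -0.002], [1.0, -0.009, -0.001], [-0.001, -0.002, -1.0]]
force: [0.3, -0.6, -0.9]
opening: 0.004
grasp_force: 0.0
[[0.001, 0.965, 0.263, 0.072], [1.0, -0.001, -0.0, -0.001], [0.0, 0.263, -0.965, -0.163], [0.0, 0.0, 0.0, 1.0]] [291.99746817   0.         255.82076563] [0.5509 0.1532 0.3517] [[0.009, 1.0, -0.002], [1.0, -0.009, -0.001], [-0.001, -0.002, -1.0]]
```

View pics/w1.png

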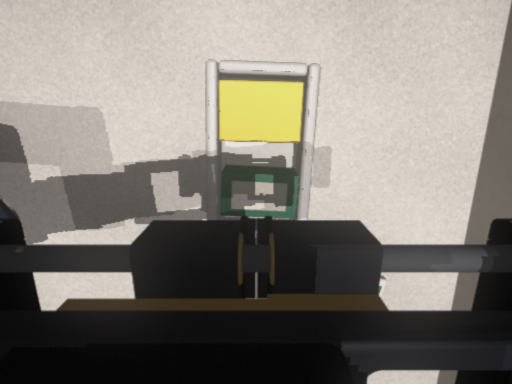

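The wrist view shows the box's +y end at row 68, its inner long sides at about cols 217 and 305, the yellow lid at cols 219–302 and rows 81–142, and the carton at rows 166–217. The gripper hides the -y end, so I'm shifting -y for a second view.

```bash
python3 steer.py '[{"tx": -0.05,"jaw": 0},{"tx": -0.10,"jaw": 0},{"tx": -0.13,"jaw": 0},{"tx": -0.13,"jaw": 0},{"tx": -0.13,"jaw": 0}]' | tail -5
python3 snap.py w2 >/dev/null
python3 - <<'E'
import cv2
cv2.imwrite("pics/w2b.png",cv2.resize(cv2.imread("pics/w2.png")[40:240,150:390],None,fx=3,fy=3,interpolation=cv2.INTER_CUBIC)[:600])
E
```

```text
position: [0.5492, 0.021, 0.3525]
tcp_rot: [[0.015, 1.0, -0.001], [1.0, -0.015, 0.001], [0.001, -0.001, -1.0]]
force: [-0.1, -0.2, 0.4]
opening: 0.008
grasp_force: 0.0
```

View pics/w2b.png

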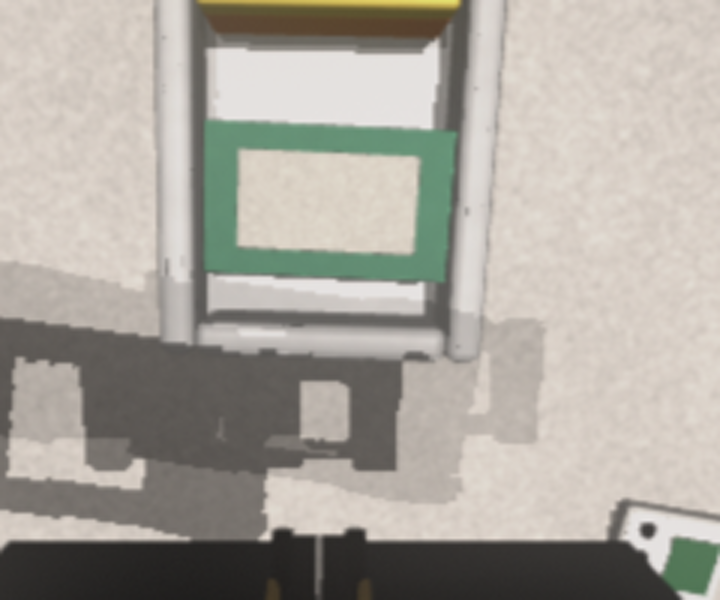

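Crop ×3, offset (150,40), so full-image pixel = crop/3 + offset. The carton top corners are at crop (205,122), (456,132), (446,282) and (205,272). The -y inner floor edge runs (208,312)–(424,316). The outer rim sides run (158,0)–(163,342) and (505,0)–(478,357).

Run:
```python
from h import *
L=lambda n:dict(np.load(n+".npz"))
w1,w2,t=L("w1"),L("w2"),L("top0")
f=lambda x,y:(x/3+150-.33,y/3+40-.33)
def P(c,px,z): return onz(c,px,z,c).round(4)[:2]
print("rim",[P(w2,f(*p),.08) for p in((158,3),(163,342),(505,3),(478,357))])
print("inner end floor",[P(w2,f(*p),.018) for p in((208,312),(424,316))])
print("w1 rim +y",[P(w1,p,.08) for p in((206,62),(320,66),(206,80),(319,80))])
y1=blob(w1,"yellow",(200,60,330,150));print("yellow",[P(w1,p,.09) for p in cv2.boxPoints(cv2.minAreaRect(y1))])
yc=ray(w1,cen(y1),w1);print("yellow tri",*tri(yc,ray(t,cen(blob(t,"yellow",(80,180,140,260))))))
g2=blob(w2,"green",(210,75,310,140));r=cv2.minAreaRect(g2);print("green",r,[P(w2,p,.082) for p in cv2.boxPoints(r)])
print("green tri",*tri(ray(w2,cen(g2),w2),ray(t,cen(blob(t,"green",(140,180,200,270))))))
# heights from the two wrist views: +y edge of carton / -y edge of lid centre, label
y2=blob(w2,"yellow",(200,0,330,60)).reshape(-1,2);g1=blob(w1,"green",(210,150,310,200)).reshape(-1,2)
col=lambda k,x,fn:np.median([fn(k[k[:,0]==u,1]) for u in range(x-4,x+5)])
def e(c,a,b,fa): return a
print("lid -y edge rows w1,w2",col(y1.reshape(-1,2),258,max),col(y2,258,max))
print(tri(ray(w1,(258,col(y1.reshape(-1,2),258,max)+.5),w1),ray(w2,(258,col(y2,258,max)+.5),w2)))
print(tri(ray(w1,(258,col(g1,258,min)-.5),w1),ray(w2,(258,col(g2.reshape(-1,2),258,min)-.5),w2)))
```

```text
rim [array([0.4777, 0.1842]), array([0.4707, 0.0301]), array([0.6349, 0.182 ]), array([0.6282, 0.0204])]
inner end floor [array([0.4859, 0.0378]), array([0.608 , 0.0338])]
w1 rim +y [array([0.4819, 0.2885]), array([0.6395, 0.2821]), array([0.4806, 0.2651]), array([0.639 , 0.2638])]
yellow [array([0.4944, 0.1827]), array([0.5002, 0.2651]), array([0.6153, 0.2612]), array([0.6158, 0.1786])]
yellow tri [0.55616675 0.22305326 0.08510499] [np.float64(0.00033873781623900703), np.float64(0.0003387378162389383)]
green ((295.3000183105469, 98.0999984741211), (2.2360680103302, 0.4472135603427887), 63.43495178222656) [array([0.6044, 0.1089]), array([0.605 , 0.1092]), array([0.6065, 0.1065]), array([0.6059, 0.1062])]
green tri [0.58877923 0.10999181 0.00752518] [np.float64(0.026044382765921123), np.float64(0.026044382765921283)]Traceback (most recent call last):
  File "<stdin>", line 14, in <module>
  File "h.py", line 20, in blob
    cs=cv2.findContours(m,cv2.RETR_EXTERNAL,cv2.CHAIN_APPROX_NONE)[0];return max(cs,key=cv2.contourArea)
                                                                             ~~~^^^^^^^^^^^^^^^^^^^^^^^^
ValueError: max() iterable argument is empty
```

```bash
sed -i 's/green=((65,80,30)/green=((60,70,25)/' h.py
python3 - <<'E'
from h import *
L=lambda n:dict(np.load(n+".npz"))
w1,w2,t=L("w1"),L("w2"),L("top0")
P=lambda c,px,z: onz(c,px,z,c).round(4)[:2]
print(cv2.cvtColor(w2["color"],cv2.COLOR_RGB2HSV)[[83,92,128],[255,223,258]], cv2.cvtColor(w1["color"],cv2.COLOR_RGB2HSV)[[171,190],[258,225]])
h=cv2.cvtColor(w2["color"],cv2.COLOR_RGB2HSV);m=cv2.inRange(h,(60,60,25),(90,255,255));m[:70]=0;m[145:]=0;m[:,:205]=0;m[:,320:]=0
r=cv2.minAreaRect(cv2.findNonZero(m));print(r,[P(w2,p,.082) for p in cv2.boxPoints(r)])
h=cv2.cvtColor(t["color"],cv2.COLOR_RGB2HSV);m=cv2.inRange(h,(60,60,25),(95,255,255));m[:180]=0;m[265:]=0;m[:,:140]=0;m[:,205:]=0
q=cv2.minAreaRect(cv2.findNonZero(m));print(q,tri(ray(w2,r[0],w2),ray(t,q[0])))
E
```

```text
[[ 71  76 144]
 [ 71  73 143]
 [ 72  77 139]] [[48 49 67]
 [60 40 58]]
((258.5538024902344, 106.7632064819336), (83.18228149414062, 49.34468460083008), 2.4895529747009277) [array([0.4906, 0.0653]), array([0.4969, 0.133 ]), array([0.6133, 0.1266]), array([0.612 , 0.0585])]
((172.5359344482422, 225.39894104003906), (37.25254440307617, 59.114898681640625), 4.3160271644592285) (array([0.55418959, 0.09620296, 0.06342017]), [np.float64(0.0010313683961348382), np.float64(0.0010313683961348807)])
```

```bash
python3 steer.py '[{"tx": 0.05,"drz": 1.5,"jaw": 0},{"tx": 0.1,"ty": 0.002,"drz": 1.5,"jaw": 0},{"tx": 0.1345,"ty": 0.002,"tz": 0.03,"drz": 1.5,"jaw": 0},{"tx": 0.1345,"ty": 0.002,"tz": 0.08,"drz": 1.5,"jaw": 0},{"tx": 0.1345,"ty": 0.002,"tz": 0.13,"drz": 1.5,"jaw": 0},{"tx": 0.1345,"ty": 0.002,"tz": 0.18,"drz": 1.5,"jaw": 0},{"tx": 0.1345,"ty": 0.002,"tz": 0.22,"drz": 1.5,"jaw": 0},{"tx": 0.1345,"ty": 0.002,"tz": 0.24,"drz": 1.5,"jaw": 0},{"tx": 0.1345,"ty": 0.002,"tz": 0.24,"drz": 1.5,"jaw": 0},{"tx": 0.1345,"ty": 0.002,"tz": 0.24,"drz": 1.5,"jaw": 0}]'; python3 snap.py w3
```

```text
time_s: 3.6
position: [0.5535, 0.158, 0.1129]
tcp_rot: [[0.036, 0.999, 0.0], [0.999, -0.036, 0.0], [0.0, 0.0, -1.0]]
force: [-0.2, -0.2, -0.2]
opening: 0.006
grasp_force: 0.0
[[0.001, 0.965, 0.263, 0.072], [1.0, -0.001, -0.0, -0.001], [0.0, 0.263, -0.965, -0.163], [0.0, 0.0, 0.0, 1.0]] [291.99746817   0.         255.82076563] [0.5535 0.158  0.1129] [[0.036, 0.999, 0.0], [0.999, -0.036, 0.0], [0.0, 0.0, -1.0]]
```

View pics/w3.png

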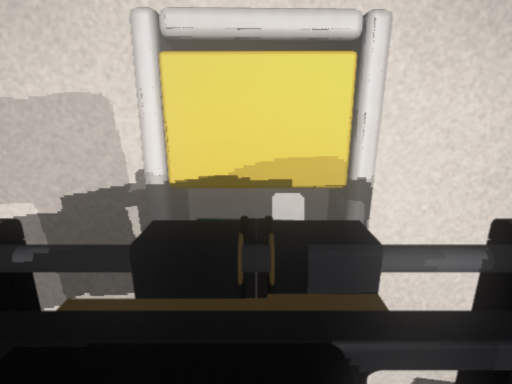

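The lid spans cols 160–357 and rows 52–187. The +y rim spans rows 9–38, and the rim's outer corners are at about (133,10) and (392,13).

Run:
```python
from h import *
c=dict(np.load("w3.npz"))
for n,p,z in(("lid near",(258,187.5),.09),("lid far",(258,51.5),.09),("lidL",(160,52),.09),("lidR",(357,52),.09),("rim outer",(260,8.5),.075),("rim inner",(260,38.5),.075),("rimL",(133,14),.075),("rimR",(392,14),.075)): print(n,onz(c,p,z,c).round(4))
y=blob(c,"yellow",(150,40,370,195));print(cv2.minAreaRect(y))
```

```text
lid near [0.555  0.1802 0.09  ]
lid far [0.5577 0.2626 0.09  ]
lidL [0.5003 0.2644 0.09  ]
lidR [0.6157 0.2603 0.09  ]
rim outer [0.56   0.2893 0.075 ]
rim inner [0.5594 0.2727 0.075 ]
rimL [0.4819 0.2891 0.075 ]
rimR [0.6409 0.2835 0.075 ]
((257.5, 119.0), (136.0, 197.0), 90.0)
```

```bash
python3 steer.py '[{"tz": 0.03,"dry": 3,"jaw": 0},{"tz": 0.06,"dry": 3,"jaw": 0},{"tz": 0.08,"dry": 3,"jaw": 0},{"tz": 0.081,"dry": 3,"jaw": 0},{"tx": 0.005,"tz": 0.081,"dry": 3,"jaw": 0},{"tx": 0.008,"tz": 0.081,"dry": 3,"jaw": 0},{"tx": 0.010,"tz": 0.081,"dry": 3,"jaw": 0},{"tx": 0.011,"tz": 0.081,"dry": 3,"jaw": 0},{"tx": 0.012,"tz": 0.081,"dry": 3,"jaw": 0},{"tx": 0.013,"tz": 0.081,"dry": 3,"jaw": 0}]'; python3 steer.py '[{"tx": 0.001,"jaw": 0},{"tx": 0.002,"jaw": 0},{"tx": 0.003,"jaw": 0},{"tx": 0.004,"jaw": 0}]'
```

```text
time_s: 4.65
position: [0.5543, 0.17, 0.032]
tcp_rot: [[0.037, 0.999, 0.003], [0.998, -0.037, 0.052], [0.052, 0.001, -0.999]]
force: [0.4, -2.3, 1.1]
opening: 0.002
grasp_force: 0.8
time_s: 5.05
position: [0.5539, 0.1741, 0.0317]
tcp_rot: [[0.037, 0.999, 0.002], [0.998, -0.037, 0.052], [0.052, -0.0, -0.999]]
force: [0.5, -2.3, 0.4]
opening: 0.007
grasp_force: 0.7
```

```bash
python3 steer.py '[{"tx": 0.001,"jaw": 0},{"tx": 0.002,"jaw": 0}]' | sed -n '2p;4p'; python3 steer.py '[{"tx": 0.001,"jaw": 0},{"tx": 0.002,"jaw": 0}]'| sed -n '2p;4p'
```

```text
position: [0.5539, 0.1763, 0.0317]
force: [0.5, -0.5, 0.1]
position: [0.5538, 0.1769, 0.0317]
force: [-0.6, -8.6, -0.1]
```

```bash
python3 steer.py '[{"tx": 0.0010,"jaw": 0},{"tx": 0.0010,"jaw": 0}]' | sed -n '2,4p'
```

```text
position: [0.5538, 0.1769, 0.0317]
tcp_rot: [[0.035, 0.999, 0.0], [0.998, -0.035, 0.049], [0.049, -0.001, -0.999]]
force: [-0.1, -9.8, 0.3]
```

```bash
python3 steer.py '[{"tx": -0.01,"tz": -0.0005,"jaw": 0},{"tx": -0.02,"tz": -0.001,"dry": -6,"jaw": 0},{"tx": -0.03,"tz": -0.0015,"dry": -6,"jaw": 0},{"tx": -0.035,"tz": -0.0018,"dry": -6,"jaw": 0},{"tx": -0.038,"tz": -0.0019,"dry": -6,"jaw": 0},{"tx": -0.04,"tz": -0.002,"dry": -6,"jaw": 0},{"tx": -0.042,"tz": -0.0021,"dry": -6,"jaw": 0},{"tx": -0.044,"tz": -0.0022,"dry": -6,"jaw": 0},{"tx": -0.046,"tz": -0.0023,"dry": -6,"jaw": 0},{"tx": -0.048,"tz": -0.0024,"dry": -6,"jaw": 0},{"tx": -0.050,"tz": -0.0025,"dry": -6,"jaw": 0},{"tx": -0.052,"tz": -0.0026,"dry": -6,"jaw": 0},{"tx": -0.054,"tz": -0.0027,"dry": -6,"jaw": 0},{"tx": -0.056,"tz": -0.0028,"dry": -6,"jaw": 0},{"tx": -0.057,"tz": -0.0028,"dry": -6,"jaw": 0}]'; python3 steer.py '[{"tx": -0.001,"jaw": 0},{"tx": -0.002,"jaw": 0}]'| sed -n '2p;4p'
```

```text
time_s: 7.15
position: [0.5522, 0.1219, 0.0319]
tcp_rot: [[0.037, 0.999, -0.002], [0.998, -0.037, -0.052], [-0.052, 0.0, -0.999]]
force: [-0.5, 1.7, -0.4]
opening: 0.009
grasp_force: 0.5
position: [0.5521, 0.12, 0.0319]
force: [0.4, 0.9, -0.7]
```

```bash
python3 steer.py '[{"tx": -0.001,"jaw": 0},{"tx": -0.002,"jaw": 0}]'| sed -n '2p;4p';  python3 steer.py '[{"tx": -0.001,"jaw": 0},{"tx": -0.002,"jaw": 0}]'| sed -n '2p;4p'; python3 steer.py '[{"tx": -0.001,"jaw": 0},{"tx": -0.001,"jaw": 0}]'| sed -n '2p;4p'
```

```text
position: [0.5523, 0.1184, 0.0321]
force: [0.3, 4.9, -1.6]
position: [0.5523, 0.1182, 0.0321]
force: [1.4, 11.5, -1.1]
position: [0.5524, 0.1182, 0.0321]
force: [1.1, 12.3, -1.1]
```

Both are home: the force rose against firm stops, and the 58.7 mm TCP travel plus the ~20 mm finger width gives an 80 mm gap. Next I retract and go look at the bottle.

```bash
python3 steer.py '[{"tx": 0.012,"jaw": 0},{"tx": 0.02,"dry": 3,"jaw": 0},{"tx": 0.017,"tz": -0.05,"dry": 3,"jaw": 0},{"tx": 0.015,"tz": -0.1,"dry": 3,"jaw": 0},{"tx": 0.012,"tz": -0.15,"dry": 3,"jaw": 0},{"tx": 0.01,"tz": -0.2,"dry": 3,"jaw": 0},{"tx": 0.008,"tz": -0.25,"dry": 3,"jaw": 0},{"tx": 0.006,"tz": -0.268,"dry": 3,"jaw": 0},{"tx": 0.006,"tz": -0.268,"dry": 3,"jaw": 0}]'; python3 steer.py '[{"tx": -0.05,"jaw": 1},{"tx": -0.1,"ty": 0.014,"jaw": 1},{"tx": -0.15,"ty": 0.02,"jaw": 1},{"tx": -0.2,"ty": 0.03,"jaw": 1},{"tx": -0.25,"ty": 0.05,"jaw": 1},{"tx": -0.3,"ty": 0.06,"jaw": 1},{"tx": -0.35,"ty": 0.07,"jaw": 1},{"tx": -0.4,"ty": 0.08,"jaw": 1},{"tx": -0.45,"ty": 0.085,"jaw": 1},{"tx": -0.48,"ty": 0.085,"jaw": 1},{"tx": -0.49,"ty": 0.085,"jaw": 1},{"tx": -0.49,"ty": 0.085,"jaw": 1},{"tx": -0.49,"ty": 0.085,"jaw": 1}]'; python3 snap.py w4
python3 - <<'E'
from h import *
from rig import bot, imaging, hand_in
c=dict(np.load("w4.npz"));k=blob(c,"blue");print("cap",cv2.minEnclosingCircle(k),cen(k),onz(c,cen(k),.14,c))
t=imaging.capture("top");np.savez("top1.npz",**t);a=t["color"][:,:,::-1][170:285,60:225];a=cv2.resize(a,None,fx=3,fy=3,interpolation=cv2.INTER_CUBIC)
w=cv2.imread("pics/w4.png");o=np.zeros((384,512+495,3),np.uint8);o[:,:512]=w;o[:345,512:]=a;cv2.imwrite("pics/c4.png",cv2.resize(o,None,fx=.79,fy=.79,interpolation=cv2.INTER_AREA))
E
```

```text
time_s: 8.85
position: [0.5545, 0.135, 0.3037]
tcp_rot: [[0.037, 0.999, 0.008], [0.999, -0.037, -0.001], [-0.0, 0.008, -1.0]]
force: [0.1, -0.0, -1.3]
opening: -0.001
grasp_force: 0.0
time_s: 10.15
position: [0.6189, -0.3559, 0.2978]
tcp_rot: [[0.036, 0.999, -0.003], [0.999, -0.036, 0.003], [0.003, -0.003, -1.0]]
force: [-0.0, 0.5, -0.6]
opening: 0.991
grasp_force: 0.0
[[0.001, 0.965, 0.263, 0.072], [1.0, -0.001, -0.0, -0.001], [0.0, 0.263, -0.965, -0.163], [0.0, 0.0, 0.0, 1.0]] [291.99746817   0.         255.82076563] [ 0.6189 -0.3559  0.2978] [[0.036, 0.999, -0.003], [0.999, -0.036, 0.003], [0.003, -0.003, -1.0]]
cap ((251.5, 128.0), 13.865524291992188) [250.10003662 130.80001831] [ 0.61329915 -0.30570205  0.14      ]
```

View pics/c4.png

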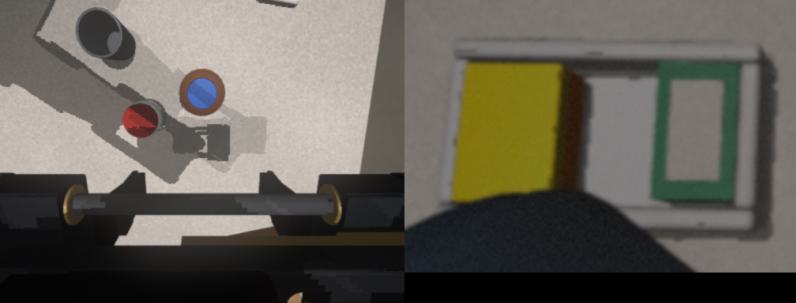

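In the wrist view (left, scale .79) the bottle's cap is at about (203,93), i.e. full-res (257,118), partly shaded, so my mask missed some of it. In the top view (right) the tip box and carton are both against their ends with a wide gap between them. I'm refitting the cap with a wider mask.

```bash
sed -i 's/blue=((105,150,50)/blue=((100,90,30)/' h.py
python3 - <<'E'
from h import *
c=dict(np.load("w4.npz"));t=dict(np.load("top0.npz"))
k=blob(c,"blue",(220,80,290,160));e=cv2.minEnclosingCircle(k);print(e,cen(k),cv2.fitEllipse(k))
p=cv2.fitEllipse(k)[0];print("cap",onz(c,p,.14,c),21*291.9/e[1])
kt=blob(t,"blue",(340,150,400,220));q=cv2.minEnclosingCircle(kt);print(q,tri(ray(c,p,c),ray(t,q[0])),onz(t,q[0],.14))
E
```

```text
((255.5, 118.0), 19.52572250366211) [255.50003052 118.00001526] ((255.3069305419922, 117.92804718017578), (36.858699798583984, 38.182647705078125), 5.5932488441467285)
cap [ 0.61941656 -0.29237081  0.14      ] 313.939727395507
((366.5, 182.0), 11.236202239990234) (array([ 0.61961833, -0.29231749,  0.13384097]), [np.float64(0.0003148387550077614), np.float64(0.0003148387550078649)]) [ 0.61846601 -0.29033961  0.14      ]
```

```bash
python3 steer.py '[{"tx": 0.03,"ty": -0.001,"jaw": 1},{"tx": 0.0636,"ty": -0.0018,"tz": 0.02,"jaw": 1},{"tx": 0.0636,"ty": -0.0018,"tz": 0.06,"jaw": 1},{"tx": 0.0636,"ty": -0.0018,"tz": 0.1,"jaw": 1},{"tx": 0.0636,"ty": -0.0018,"tz": 0.14,"jaw": 1},{"tx": 0.0636,"ty": -0.0018,"tz": 0.17,"jaw": 1},{"tx": 0.0636,"ty": -0.0018,"tz": 0.186,"jaw": 1},{"tx": 0.0636,"ty": -0.0018,"tz": 0.186,"jaw": 1},{"tx": 0.0636,"ty": -0.0018,"tz": 0.186,"jaw": 1}]'; python3 steer.py '[{"jaw": 0.2},{"jaw": 0.2},{"jaw": 0.2},{"jaw": 0.2},{"jaw": 0.2},{"jaw": 0.2},{"jaw": 0.2},{"jaw": 0.2}]'
```

```text
time_s: 11.15
position: [0.6211, -0.2939, 0.1149]
tcp_rot: [[0.036, 0.999, 0.002], [0.999, -0.036, -0.001], [-0.001, 0.002, -1.0]]
force: [0.4, -1.3, 0.7]
opening: 1.002
grasp_force: 0.0
time_s: 11.95
position: [0.6201, -0.2941, 0.1135]
tcp_rot: [[0.037, 0.999, 0.0], [0.999, -0.037, -0.0], [-0.0, 0.0, -1.0]]
force: [-0.6, 0.9, 0.0]
opening: 0.478
grasp_force: 30.0
```

```bash
python3 steer.py '[{"tz": -0.005,"jaw": 0.2},{"tz": -0.015,"jaw": 0.2},{"tz": -0.035,"jaw": 0.2},{"tz": -0.06,"jaw": 0.2},{"tz": -0.085,"jaw": 0.2},{"tz": -0.11,"jaw": 0.2},{"tz": -0.123,"jaw": 0.2},{"tz": -0.13,"jaw": 0.2},{"tz": -0.13,"jaw": 0.2}]'; python3 steer.py '[{"tx": 0.007,"ty": -0.001,"jaw": 0.2},{"tx": 0.022,"ty": -0.004,"jaw": 0.2},{"tx": 0.045,"ty": -0.008,"jaw": 0.2},{"tx": 0.075,"ty": -0.014,"jaw": 0.2},{"tx": 0.11,"ty": -0.02,"jaw": 0.2},{"tx": 0.145,"ty": -0.027,"jaw": 0.2},{"tx": 0.18,"ty": -0.034,"jaw": 0.2},{"tx": 0.215,"ty": -0.04,"jaw": 0.2},{"tx": 0.25,"ty": -0.047,"jaw": 0.2},{"tx": 0.285,"ty": -0.054,"jaw": 0.2},{"tx": 0.32,"ty": -0.06,"jaw": 0.2},{"tx": 0.355,"ty": -0.067,"jaw": 0.2},{"tx": 0.385,"ty": -0.072,"jaw": 0.2},{"tx": 0.408,"ty": -0.077,"jaw": 0.2},{"tx": 0.424,"ty": -0.08,"jaw": 0.2},{"tx": 0.433,"ty": -0.0815,"jaw": 0.2},{"tx": 0.4372,"ty": -0.0822,"jaw": 0.2},{"tx": 0.4372,"ty": -0.0822,"jaw": 0.2},{"tx": 0.4372,"ty": -0.0822,"jaw": 0.2},{"tx": 0.4372,"ty": -0.0822,"jaw": 0.2}]'; python3 snap.py w5 >/dev/null;python3 - <<'E'
from rig import bot, imaging, hand_in
import cv2,numpy as np
c=imaging.capture("scene");t=imaging.capture("top")
cv2.imwrite("pics/c5.png",np.hstack([cv2.resize(x,None,fx=f,fy=f,interpolation=cv2.INTER_CUBIC)[:400,:395] for x,f in((c["color"][110:310,230:430,::-1],2),(cv2.imread("pics/w5.png")[0:260,110:410],1.3))]))
E
```

```text
time_s: 12.85
position: [0.6201, -0.2941, 0.2441]
tcp_rot: [[0.037, 0.999, 0.001], [0.999, -0.037, -0.001], [-0.001, 0.001, -1.0]]
force: [0.1, -0.1, -4.3]
opening: 0.478
grasp_force: 30.0
time_s: 14.85
position: [0.5543, 0.1448, 0.2435]
tcp_rot: [[0.038, 0.999, -0.0], [0.999, -0.038, -0.0], [-0.0, 0.0, -1.0]]
force: [-0.3, 1.1, -3.0]
opening: 0.48
grasp_force: 30.0Traceback (most recent call last):
  File "<stdin>", line 4, in <module>
    return _nx.concatenate(arrs, 1, dtype=dtype, casting=casting)
           ~~~~~~~~~~~~~~~^^^^^^^^^^^^^^^^^^^^^^^^^^^^^^^^^^^^^^^
ValueError: all the input array dimensions except for the concatenation axis must match exactly, but along dimension 0, the array at index 0 has size 400 and the array at index 1 has size 338
```

Run:
```python
from rig import bot, imaging, hand_in
import cv2,numpy as np
c=imaging.capture("scene")
o=np.zeros((400,795,3),np.uint8);o[:,:400]=cv2.resize(c["color"][110:310,230:430,::-1],None,fx=2,fy=2,interpolation=cv2.INTER_CUBIC)
w=cv2.resize(cv2.imread("pics/w5.png")[0:260,110:410],None,fx=1.3,fy=1.3);o[:338,405:795]=w
cv2.imwrite("pics/c5.png",o)
```

```text
(no output)
```

View pics/c5.png

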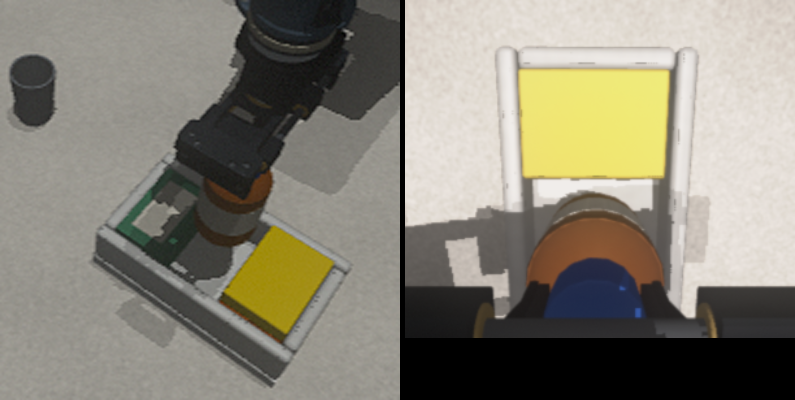

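The scene view shows the bottle hanging upright over the gap. In the wrist view the lid's near edge is at crop row 178 and the bottle's lower front edge at crop row 194, col 595. I'll compute the front clearance from these.

Run:
```python
from h import *
c=dict(np.load("w5.npz"));f=lambda x,y:((x-405)/1.3+110,y/1.3)
print(c["position"])
y=blob(c,"yellow",(190,40,320,150)).reshape(-1,2);r=np.median([y[y[:,0]==u,1].max() for u in range(245,265)])+.5
print("lid near",r,onz(c,(255,r),.09,c))
for z in(.125,.13,.135):print("bottom front",onz(c,f(595,194),z,c))
for y in(194,):
  print("bottle x: arc L/R at",onz(c,f(527,275),.22,c),onz(c,f(664,275),.22,c))
```

```text
[0.55432442 0.14484016 0.24346707]
lid near 136.5 [0.55432729 0.18864685 0.09      ]
bottom front [0.5551965  0.17961416 0.125     ]
bottom front [0.55521649 0.18027822 0.13      ]
bottom front [0.55523649 0.18094229 0.135     ]
bottle x: arc L/R at [0.51860513 0.15139657 0.22      ] [0.58993148 0.14872772 0.22      ]
```

```bash
python3 steer.py '[{"tx": 0.0025,"tz": 0.005,"jaw": 0.2},{"tx": 0.0025,"tz": 0.015,"jaw": 0.2},{"tx": 0.0025,"tz": 0.025,"jaw": 0.2},{"tx": 0.0025,"tz": 0.033,"jaw": 0.2},{"tx": 0.0025,"tz": 0.038,"jaw": 0.2},{"tx": 0.0025,"tz": 0.043,"jaw": 0.2},{"tx": 0.0025,"tz": 0.048,"jaw": 0.2},{"tx": 0.0025,"tz": 0.053,"jaw": 0.2},{"tx": 0.0025,"tz": 0.058,"jaw": 0.2}]'; python3 steer.py '[{"tz": 0.006,"jaw": 0.2},{"tz": 0.012,"jaw": 0.2},{"tz": 0.018,"jaw": 0.2},{"tz": 0.024,"jaw": 0.2},{"tz": 0.03,"jaw": 0.2},{"tz": 0.036,"jaw": 0.2},{"tz": 0.042,"jaw": 0.2}]'
```

```text
time_s: 15.95
position: [0.5543, 0.1483, 0.1853]
tcp_rot: [[0.037, 0.999, 0.0], [0.999, -0.037, 0.0], [0.0, 0.0, -1.0]]
force: [0.2, -0.7, -4.0]
opening: 0.479
grasp_force: 30.0
time_s: 16.65
position: [0.5542, 0.1484, 0.143]
tcp_rot: [[0.037, 0.999, 0.0], [0.999, -0.037, 0.0], [0.0, 0.0, -1.0]]
force: [0.1, 0.1, -3.1]
opening: 0.478
grasp_force: 30.0
```

Clear so far. The bottle's bottom is about 11 mm above the floor, with no side force.

```bash
python3 steer.py '[{"tz": 0.003,"jaw": 0.2},{"tz": 0.006,"jaw": 0.2},{"tz": 0.008,"jaw": 0.2},{"tz": 0.009,"jaw": 0.2}]'|sed -n '2p;4p'; python3 steer.py '[{"tz": 0.001,"jaw": 0.2},{"tz": 0.002,"jaw": 0.2}]'|sed -n '2p;4p'
```

```text
position: [0.5542, 0.1484, 0.1344]
force: [-0.2, 0.2, -4.4]
position: [0.5543, 0.1484, 0.1326]
force: [0.0, 0.1, -3.8]
```

```bash
python3 steer.py '[{"tz": 0.0005,"jaw": 0.2},{"tz": 0.001,"jaw": 0.2}]'|sed -n '2p;4p'; python3 steer.py '[{"tz": 0.0005,"jaw": 0.2},{"tz": 0.0007,"jaw": 0.2},{"tz": 0.0007,"jaw": 0.2}]'|sed -n '2p;4p'
```

```text
position: [0.5542, 0.1484, 0.1316]
force: [0.2, -0.2, -3.3]
position: [0.5543, 0.1483, 0.1314]
force: [-1.2, -0.4, 1.5]
```

The bottle is standing on the floor: the weight has come off the wrist and there is slight upward contact. Next I release and retract.

```bash
python3 steer.py '[{"jaw": 0.55},{"jaw": 0.65},{"jaw": 0.85},{"jaw": 0.9},{"jaw": 0.9},{"jaw": 0.9}]'|tail -3; python3 steer.py '[{"tz": -0.01,"jaw": 0.9},{"tz": -0.03,"jaw": 0.9},{"tz": -0.06,"jaw": 0.9},{"tz": -0.1,"jaw": 0.9},{"tz": -0.14,"jaw": 0.9},{"tx": -0.05,"tz": -0.16,"jaw": 0.9},{"tx": -0.10,"tz": -0.16,"jaw": 0.9},{"tx": -0.15,"tz": -0.16,"jaw": 0.9},{"tx": -0.2,"tz": -0.16,"jaw": 0.9},{"tx": -0.25,"tz": -0.16,"jaw": 0.9},{"tx": -0.3,"tz": -0.16,"jaw": 0.9},{"tx": -0.3,"tz": -0.16,"jaw": 0.9},{"tx": -0.3,"tz": -0.16,"jaw": 0.9}]'
python3 - <<'E'
from rig import bot, imaging, hand_in
import cv2,numpy as np
c=imaging.capture("scene");t=imaging.capture("top");np.savez("top2.npz",**t)
o=np.zeros((500,800,3),np.uint8);o[:400,:400]=cv2.resize(c["color"][110:310,230:430,::-1],None,fx=2,fy=2,interpolation=cv2.INTER_CUBIC)
o[:384,400:]=t["color"][:384,50:450,::-1];cv2.imwrite("pics/c6.png",o)
E
```

```text
force: [-0.0, -0.8, -0.0]
opening: 0.874
grasp_force: 0.0
time_s: 19.65
position: [0.5428, -0.1528, 0.2913]
tcp_rot: [[0.04, 0.999, 0.0], [0.999, -0.04, 0.0], [0.0, 0.0, -1.0]]
force: [-0.9, 1.1, -0.1]
opening: 0.901
grasp_force: 0.0
```

View pics/c6.png

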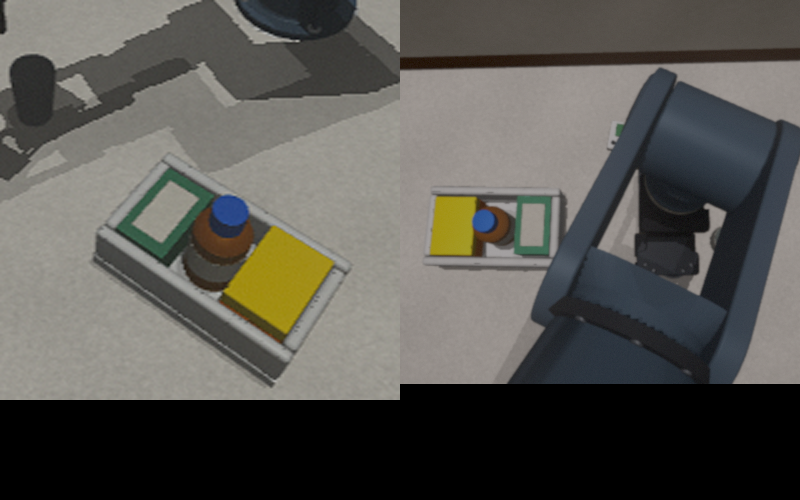

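The scene view shows the bottle standing upright between the carton and the tip box. In the top view the strip between the carton's edge (col 552) and the end wall is unclear, so I'm checking the ends with the wrist camera.

```bash
python3 steer.py '[{"tx": 0.05,"tz": -0.03,"jaw": 0},{"tx": 0.1,"tz": -0.06,"jaw": 0},{"tx": 0.14,"tz": -0.06,"jaw": 0},{"tx": 0.163,"tz": -0.06,"jaw": 0},{"tx": 0.163,"tz": -0.06,"jaw": 0},{"tx": 0.163,"tz": -0.06,"jaw": 0},{"tx": 0.163,"tz": -0.06,"jaw": 0}]' | sed -n 1,2p
python3 snap.py w7 >/dev/null
python3 - <<'E'
import cv2
cv2.imwrite("pics/w7b.png",cv2.resize(cv2.imread("pics/w7.png")[0:200,150:390],None,fx=3,fy=3,interpolation=cv2.INTER_CUBIC))
E
```

```text
time_s: 20.45
position: [0.5487, 0.0116, 0.3506]
```

View pics/w7b.png

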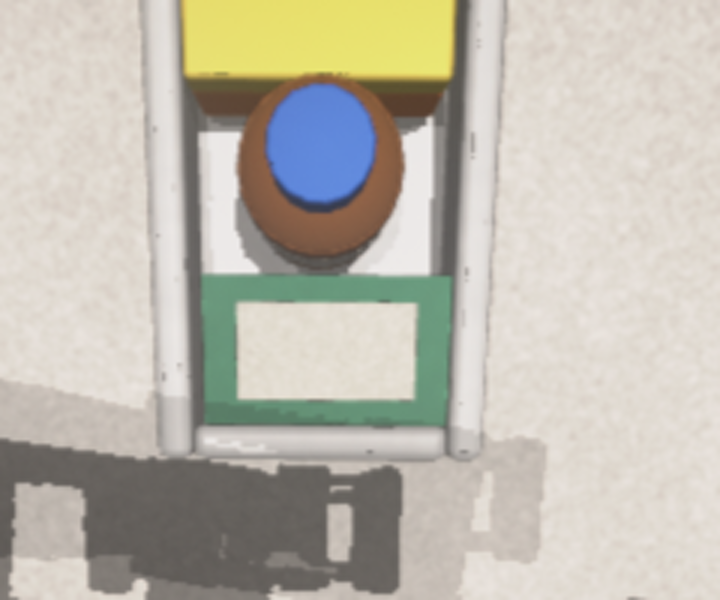

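The carton's edge (crop row 425) meets the -y rim with no gap and sits square. The bottle is clear on both sides, and the earlier hover view (c5) showed the lid flush with the +y rim. Handing in.

```bash
python3 -c "
from rig import bot, imaging, hand_in
print(hand_in())"
```

```text
the job is handed in; nothing more can be done
None
```

The job is handed in at about 20.5 s: the tip box and carton were slid hard against their ends, and the bottle was then lowered and stands upright on the box floor between them; the jar, beaker and timer were not touched.

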